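# Fetch the detector from behind the lens and the filter

### The job

The detector is tucked behind the lens and the filter on the rack: first stand the lens and the filter upright on the grey parking mat, then take the detector and set it centred and square on the green carrier seat of the optical rail. Once it sits there, put the lens back on the blue plate and the filter back on the yellow plate, each centred, upright and square as it stood before. Let nothing tip over, do not shift the detector before both are on the mat, and leave the eyepiece, the power adapter and the screwdriver where they lie.

Things in the scene. Friction and masses are not known exactly. Their poses are not given: they have to be found in the camera images.
- lens: blue lens mount, loose, 0.26 kg, 125 mm high: base 34 (x) x 44 (y) x 18 mm, 13 mm steel post, on top a round ring of 56 mm diameter, 20 mm thick, flat faces along +-x, centre 97 mm up, glass flush. Grip the ring near its top across the 20 mm (fingers close along x). Origin: centre of underside, z up. Starts on the blue plate, on the robot's side of the detector
- filter: yellow filter mount, loose: same base, post, height and mass as the lens mount, but its head is a square frame 56 (y) x 56 (z) mm, 20 mm thick (x), centre 97 mm up, with a flush red disc. Grip it likewise. Origin: centre of underside, z up. Starts on the yellow plate, beside the lens mount
- detector: cream detector box, loose, 0.15 kg, 36 (x) x 44 (y) x 40 mm high, black round window on its -x face, black dot on top. Origin: centre of underside, z up. Stands on the bare 8 mm high blue-grey rack board, 4 mm behind the mounts' bases; their tall heads bar the gripper until they are gone. Grip across the 44 mm (fingers close along y)
- plate_blue: home of the lens mount: blue plate 38 (x) x 64 (y) x 3 mm high, fixed on the rack. Origin: centre of its underside, which lies 8 mm above the table; its top is 3 mm above its origin. The mount's x axis lies along the plate's x axis.
- plate_yellow: home of the filter mount: yellow plate, fixed on the rack, of the same size and origin as the blue plate, and 72 mm beside it along y (which of them is on the left varies).
- mat: grey parking mat, the side area: 150 (x) x 180 (y) x 3 mm high, fixed flat on the table. Origin: centre of its underside. It has room for both mounts side by side, e.g. 50 mm to either side of its middle along its y.
- seat: green-topped carrier seat on the optical rail, fixed: flat top 60 (x) x 64 (y) mm, 70 mm above the origin, which lies at table height under its middle; x, y along its sides. The rail (50 mm wide, 30 high) runs along y; its end carriers, 110 mm high, stay over 85 mm from the seat's middle. Detector: on the middle, x along the seat's x, either way round
- eyepiece: bystander: black eyepiece with a brass band, standing upright, 35 mm diameter, 46 mm high. Origin: centre of the underside. Leave alone.
- adapter: bystander: dark power adapter, 95 (x) x 46 (y) x 30 mm high, with a white label. Origin: centre of the underside. Leave alone.
- screwdriver: bystander: screwdriver with a red handle, 170 mm long, lying along its x. Leave alone.
Things that resemble listed ones, but are neither listed nor needed, are in the scene too. Leave any orange or red look-alike of the detector alone.

How it is judged:
On the way, in this order (a step that is already met when the one before it is completed fails the run):
1. the lens and the filter both stand upright and released on the grey mat, the detector still in its place on the rack (x of lens in the frame of mat between -0.068 and 0.068 m and y of lens in the frame of mat between -0.083 and 0.083 m and z of each of lens, filter in the frame of mat below 0.008 m and angle between each of lens, filter's own z axis and vertical below 0.1 rad and linear speed of each of lens, filter below 0.02 m/s and contact force between the fingers and lens below 0.1 N and x of filter in the frame of mat between -0.068 and 0.068 m and y of filter in the frame of mat between -0.083 and 0.083 m and contact force between the fingers and filter below 0.1 N and distance of detector from where it was at the start of the episode below 0.025 m), for 0.2 s.
2. the detector sits centred and square on the green seat, released, while the lens and the filter still stand on the mat (horizontal distance between detector and seat below 0.012 m and z of detector in the frame of seat between 0.065 and 0.075 m and angle between each of detector, lens, filter's own z axis and vertical below 0.1 rad and angle between the x axis of detector and the x axis of seat, either way round below 0.26 rad and linear speed of each of detector, lens, filter below 0.02 m/s and contact force between the fingers and detector below 0.1 N and x of lens in the frame of mat between -0.068 and 0.068 m and y of lens in the frame of mat between -0.083 and 0.083 m and z of each of lens, filter in the frame of mat below 0.008 m and contact force between the fingers and lens below 0.1 N and x of filter in the frame of mat between -0.068 and 0.068 m and y of filter in the frame of mat between -0.083 and 0.083 m and contact force between the fingers and filter below 0.1 N), for 0.2 s.
At the end, for the whole second after the job is handed in: The detector rests on the green seat, the lens mount on the blue plate and the filter mount on the yellow plate, each within 12 mm of the middle, upright within 0.1 rad, square within 0.26 rad (either way round), released and at rest (horizontal distance between detector and seat below 0.012 m and z of detector in the frame of seat between 0.065 and 0.075 m and angle between each of detector, lens, filter's own z axis and vertical below 0.1 rad and angle between the x axis of detector and the x axis of seat, either way round below 0.26 rad and linear speed of each of detector, lens, filter below 0.02 m/s and contact force between the fingers and detector below 0.1 N and horizontal distance between lens and plate_blue below 0.012 m and z of lens in the frame of plate_blue below 0.007 m and angle between the x axis of lens and the x axis of plate_blue, either way round below 0.26 rad and contact force between the fingers and lens below 0.1 N and horizontal distance between filter and plate_yellow below 0.012 m and z of filter in the frame of plate_yellow below 0.007 m and angle between the x axis of filter and the x axis of plate_yellow, either way round below 0.26 rad and contact force between the fingers and filter below 0.1 N); the robot touches nothing.
It fails at once if the eyepiece is moved by more than 20 mm (distance of eyepiece from where it was at the start of the episode above 0.02 m).
It fails at once if the power adapter is moved by more than 20 mm (distance of adapter from where it was at the start of the episode above 0.02 m).
It fails at once if the screwdriver is moved by more than 20 mm (distance of screwdriver from where it was at the start of the episode above 0.02 m).
It fails at once if the lens, the filter or the detector tips over (more than 0.6 rad from upright) (angle between any of lens, filter, detector's own z axis and vertical above 0.6 rad).
It also fails if it takes over 125 s, if anything falls off the work surface, if the arm or the gripper's body presses on something with over 40 N, if the wrist force passes 120 N, or if a joint passes its speed limit or range.

### The arm

A 7-joint arm with a two-finger parallel gripper is mounted at the origin on the work surface. World frame = base frame: x ahead of the robot, y to its left, z up, the work surface at z = 0. Lengths are in m, angles in rad, forces in N, time in s.
With the tool pointing down it reaches from about 0.425 to 0.875 m from the base axis. Payload 4.7 kg.
Tool frame: the origin (TCP) lies between the finger pads; the fingertips stand 14 mm ahead of it and the grasp point (between the pads) lies 5 mm behind it; z points along the fingers, y is the line along which they close (so a half turn about z gives the same grasp; the last joint's range is limited). The gripper opens to 87 mm and grips with 3 to 60 N. Pads are 19 mm wide; open, the fingers measure 117 mm over their backs; the gripper's body (75 mm by 190 mm) begins 51 mm behind the grasp point.
Start: joints at [-1.123, 0.321, -0.07, 1.45, 0.023, 1.371, -0.057], TCP at [0.273, 0.59, 0.237] pointing down, gripper open.
Joint ranges: [-2.86, 2.86], [-0.3, 2.09], [-1.38, 1.24], [0.06, 2.45], [-1.56, 4.7], [0.09, 2.05], [-2.69, 2.69]. Speed limits (rad/s): [2.57, 2.57, 3.14, 3.14, 3.14, 3.14, 3.14].

### API

Orientations are given as a rotation vector (axis times angle).
In Python, from bench import ctrl gives the robot as it stands.
- The arm moves only by the tool step_arm, never from a script. Its argument "commands" is a list of rows, each an object with "travel": the shift along the tool's x, y, z in m, a list of three; "turn": the turn, a rotation vector about the tool's x, y, z in degrees, a list of three. A call has 1 to 5 rows; each row is the pose to reach, as a shift and turn from the pose commanded when the call began, along the tool's axes at that moment; what a row does not reach only later rows make up. A row lasts 1/10 s, in which the tool goes at most 50 mm and 8.59 degrees, less where a joint would pass 70% of its speed; a pose out of reach is approached as far as the arm can. A call with a gripper value outside its range is refused whole. "gripper" is the opening, from 0 (shut) to 1 (fully open), set as the call begins (left out, the last holds). The fingers move at their own pace and stop on an object; "force" is the grip in N (left out, the last holds). Time passes only in rows, so rows that repeat a pose let the fingers close. It gives the time, the measured TCP pose, the force, the opening and the grip force at its end, in the units of the state.
- ctrl.get_state(): the state, without advancing time (a new reading comes with each control period).
- ctrl.get_image(name): name is "scene" or "top" or "wrist"; returns the picture (420x560x3 uint8, red, green, blue); there is no depth.
- ctrl.camera_model(name): a dict with "fx", "fy", "cx", "cy" (pixels), "k1" (the pictures are not rectified: a ray, as slopes to the right and down, at radius r is drawn at 1 + k1 r^2 times it, then the intrinsics apply), "R" (3x3) and "t" (3): a world point X has camera coordinates R X + t; the wrist camera has in their place "T_tool_cam" (4x4, takes a point from camera to tool coordinates, whose origin is the TCP and whose axes are the flange's). Camera axes: x right, y down, z forward; pixel columns grow to the right and rows downward; lengths in m; the calibration is good to about 2 mm. A picture is of the moment at which its call begins: read the wrist's pose just before it. camera_model takes no time and is no camera call.
- ctrl.close_job(): hands the job in; it is judged then, once.
The state is a dict: "time": time; "joint_positions": joint angles; "qd": joint speeds; "joint_torque": joint torques, N m; "position": TCP position; "tool_rot": TCP orientation; "ft_force": force on the tool from outside, world axes, zero at the start; "torque": the same for the moment, N m; "grip_width": opening from 0.0 (shut) to 1.0 (fully open); "grip_force": force on a finger pad.
Only numpy, scipy, OpenCV 4.12 (cv2) and the standard library are available. Lean on these libraries where they do the work, as an engineer would, in place of code of your own. Each camera call takes 0.05 s, during which the arm holds its last target. There are 200 camera calls.

## Working session

There is one attempt and no reset: what is moved stays moved. The work goes in short steps, Python scripts to look and compute and a tool call to move; the robot and the scene stay as the last step left them, time stands still between calls to the robot, and variables do not carry over. Pictures are saved under pics/ and viewed, at most 14 in all, crops included, and the job is handed in when it is done.

Besides the shell and the picture viewer there is one more tool, called after "Request:" by a JSON object that holds its "name" and its "arguments". step_arm: Moves the arm, as the interface text tells. Its arguments: {"type":"object","properties":{"commands":{"type":"array"},"gripper":{"type":"number"},"force":{"type":"number"}},"required":["commands"]}

```bash
ls; mkdir -p pics; python3 - <<'E'
from bench import ctrl
import cv2,numpy as np
print(ctrl.get_state())
for n in ("scene","top","wrist"):
    cv2.imwrite(f"pics/{n}0.png",ctrl.get_image(n)[:,:,::-1]); print(n,ctrl.camera_model(n))
E
```

```text
pics
{'time': 0.0, 'joint_positions': array([-1.12287136,  0.32182796, -0.0700594 ,  1.45166126,  0.02262345,
        1.37075814, -0.05689871]), 'qd': array([-1.72530884e-03, -6.17279866e-05,  1.98249186e-03, -2.13662012e-03,
       -4.49656206e-05, -8.35928210e-05,  9.23733418e-04]), 'joint_torque': array([-1.96337569e-04, -4.91286671e+01, -4.03991975e-01, -3.12527812e+01,
       -6.38793991e-02,  4.34839132e-02,  1.43017464e-04]), 'position': array([0.27307574, 0.58929658, 0.23546495]), 'tool_rot': array([-6.76040650e-01, -3.06770606e+00,  2.90193246e-03]), 'ft_force': array([ 0.3276591 , -0.69909281,  0.63135562]), 'torque': array([ 0.00582554,  0.03058106, -0.02206787]), 'grip_force': 0.0, 'grip_width': 0.9955446077801703}
scene {'fx': 456.22571996779834, 'fy': 456.22571996779834, 'cx': 284.35430762695626, 'cy': 209.57242820629705, 'k1': 0.007345831946519626, 'R': array([[-0.80244157,  0.59665177,  0.00970531],
       [ 0.50937267,  0.69335034, -0.5097105 ],
       [-0.31084885, -0.40406928, -0.86029124]]), 't': array([ 0.38414387, -0.24900848,  1.34821842])}
top {'fx': 497.1993779353208, 'fy': 497.1993779353208, 'cx': 277.1978634190979, 'cy': 202.09898063239376, 'k1': 0.012001492106584776, 'R': array([[-0.11915506, -0.99285521, -0.00637294],
       [-0.965573  ,  0.11737096, -0.2321483 ],
       [ 0.23123765, -0.02150811, -0.97265952]]), 't': array([0.07332209, 0.50581034, 1.07741917])}
wrist {'fx': 322.2814553233814, 'fy': 322.2814553233814, 'cx': 279.5016396456, 'cy': 217.2638846915167, 'k1': -0.033053438027297564, 'T_tool_cam': array([[-8.53714960e-04, -9.65444050e-01, -2.60609013e-01,
         7.11126292e-02],
       [ 9.99999543e-01, -9.36601140e-04,  1.93859097e-04,
         9.25548428e-04],
       [-4.31246810e-04, -2.60608729e-01,  9.65444408e-01,
        -1.48465570e-01],
       [ 0.00000000e+00,  0.00000000e+00,  0.00000000e+00,
         1.00000000e+00]])}
```

View pics/scene0.png

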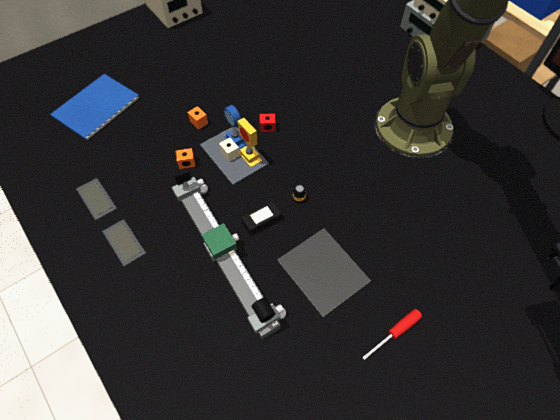

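View pics/top0.png

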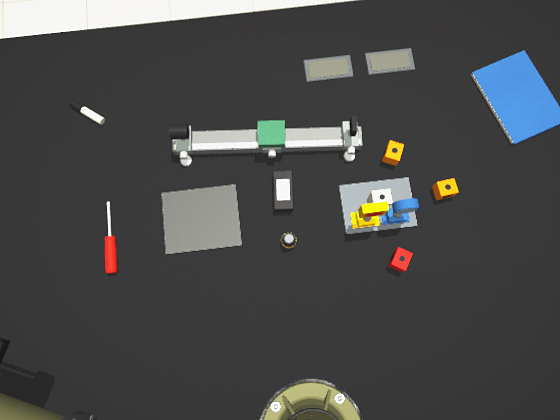

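```bash
cat > h.py <<'E'
import cv2,numpy as np
from bench import ctrl
from scipy.spatial.transform import Rotation as Ro
def ray(n,uv,st=None):
    m=ctrl.camera_model(n); uv=np.atleast_2d(np.float64(uv))
    d=(uv-[m["cx"],m["cy"]])/[m["fx"],m["fy"]]; s=d.copy()
    for _ in range(5): s=d/(1+m["k1"]*(s**2).sum(1,keepdims=True))
    v=np.c_[s,np.ones(len(s))]
    if n=="wrist":
        R=Ro.from_rotvec(st["tool_rot"]).as_matrix(); T=m["T_tool_cam"]
        return R@T[:3,3]+st["position"], v@(R@T[:3,:3]).T
    return -m["R"].T@m["t"], v@m["R"]
def onz(n,uv,z,st=None):
    o,d=ray(n,uv,st); return o+d*((z-o[2])/d[:,2])[:,None]
def proj(n,X,st=None):
    m=ctrl.camera_model(n); X=np.atleast_2d(X)
    if n=="wrist":
        R=Ro.from_rotvec(st["tool_rot"]).as_matrix(); T=m["T_tool_cam"]
        c=((X-st["position"])@R-T[:3,3])@T[:3,:3]
    else: c=X@m["R"].T+m["t"]
    s=c[:,:2]/c[:,2:]; s=s*(1+m["k1"]*(s**2).sum(1,keepdims=True))
    return s*[m["fx"],m["fy"]]+[m["cx"],m["cy"]]
def rect(P):
    """min-area rect of world xy points: centre, size (x-ish, y-ish), yaw of x-ish side, deg"""
    (c,s,a)=cv2.minAreaRect(np.float32(P[:,:2]*1000)); 
    while a>45: a-=90; s=s[::-1]
    while a<=-45: a+=90; s=s[::-1]
    return np.round(c,1),np.round(s,1),round(a,1)
def blobs(mask,amin=30):
    cs,_=cv2.findContours(mask.astype(np.uint8),cv2.RETR_EXTERNAL,cv2.CHAIN_APPROX_NONE)
    return sorted([c[:,0,:] for c in cs if cv2.contourArea(c)>amin],key=lambda c:-cv2.contourArea(c))
E
python3 - <<'E'
from h import *
for n,box in (("top",(330,170,430,245)),("scene",(180,95,285,190))):
    im=cv2.imread(f"pics/{n}0.png"); x0,y0,x1,y1=box
    cv2.imwrite(f"pics/crop_{n}.png",cv2.resize(im[y0:y1,x0:x1],None,fx=7,fy=6 if n=="scene" else 7,interpolation=cv2.INTER_NEAREST))
im=cv2.imread("pics/top0.png");hsv=cv2.cvtColor(im,cv2.COLOR_BGR2HSV)
for p in ((201,219),(350,190),(271,133),(382,196)): print(p,hsv[p[1],p[0]])
H,S,V=cv2.split(hsv)
for name,n_,z in (("mat",(S<40)&(V>60)&(V<120),.003),("green",(H>60)&(H<85)&(S>100),.07),):
    m=n_.copy()
    for b in blobs(m,300)[:4]: print(name,rect(onz("top",b,z)))
for b in blobs((H>95)&(H<125)&(S>20)&(S<90)&(V>100),100)[:3]: print("board",rect(onz("top",b,.008)))
E
```

```text
(201, 219) [ 30  12 154]
(350, 190) [ 99  13 195]
(271, 133) [ 72 109 199]
(382, 196) [ 0  3 75]
mat (array([ 521.3, -142.9]), array([301. , 459.1]), 21.3)
green (array([675.9,   8.2]), array([64.8, 63.4]), -7.0)
```

View pics/crop_top.png

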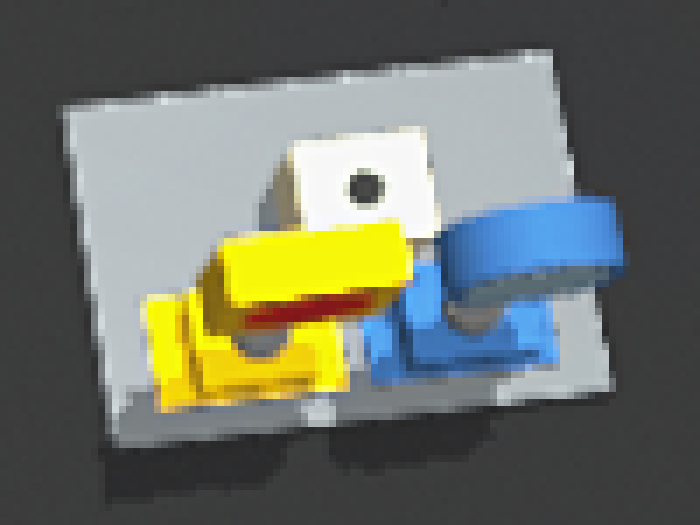

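View pics/crop_scene.png

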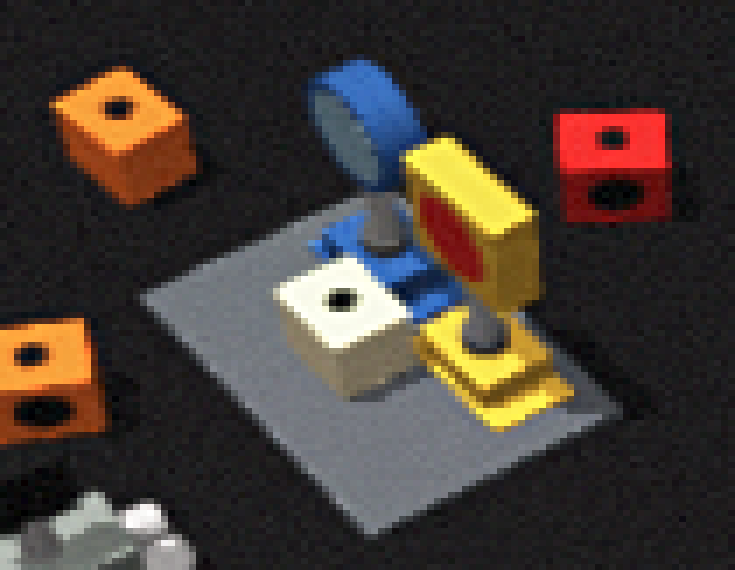

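```bash
python3 - <<'E'
from h import *
im=cv2.imread("pics/top0.png");hsv=cv2.cvtColor(im,cv2.COLOR_BGR2HSV);H,S,V=[a.astype(int) for a in cv2.split(hsv)]
m=(S<40)&(V>120)&(V<185); m[:, :155]=0; m[:,250:]=0; m[:175]=0; m[265:]=0
print("mat",rect(onz("top",blobs(m)[0],.003)))
c=lambda L:np.array(L)/7+[330,170]
def show(t,L,z):
    P=onz("top",c(L),z)[:,:2]*1000; print(t,P.round(1).tolist(),"mean",P.mean(0).round(1),"sides",np.linalg.norm(np.roll(P,-1,0)-P,axis=1).round(1),"ang",[round(float(np.degrees(np.arctan2(*d[::-1]))),1) for d in np.roll(P,-1,0)-P])
show("board",[(62,108),(552,50),(612,388),(115,445)],.008)
show("ytop",[(228,240),(408,223),(412,280),(230,303)],.136)
show("ypl",[(145,297),(165,412),(349,390)],.011)
show("bpl",[(372,385),(558,364)],.011)
show("det",[(302,145),(425,127),(440,240),(310,240)],.048); show("dot",[(365,187)],.048)
show("ringtop",[(440,240),(620,203),(530,200),(530,225)],.136)
h=cv2.cvtColor(cv2.imread("pics/scene0.png"),cv2.COLOR_BGR2HSV);
H2,S2,V2=[a.astype(int) for a in cv2.split(h)]
g=blobs((H2>60)&(H2<85)&(S2>100)&(V2>80),100)
for b in g[:2]: print("seat sc",rect(onz("scene",b,.07)))
g=blobs((H>60)&(H<85)&(S>70)&(V>150),100)
for b in g[:2]: print("seat top",rect(onz("top",b,.07)))
s=lambda L:np.array(L)/[7,6]+[180,95]
P=onz("scene",s([(275,295),(348,262),(412,318),(345,355)]),.048)*1000; print("det sc",P.round(1)[:,:2].tolist(),P.mean(0))
P=onz("scene",s([(342,299)]),.048)*1000; print("dot",P)
P=onz("scene",s([(402,155),(440,138),(538,207),(505,232)]),.136)*1000; print("ytop sc",P.round(1)[:,:2].tolist(),P.mean(0))
P=onz("scene",s([(140,297),(370,535),(622,410)]),.008)*1000; print("board",P.round(1)[:,:2].tolist())
m=(S2<40)&(V2>50); m[:225]=0; m[320:]=0; m[:,:275]=0; m[:,375:]=0
for b in blobs(m,500)[:1]: print("mat sc",rect(onz("scene",b,.003)))
E
```

```text
mat (array([507.5, 197.1]), array([151. , 180.6]), -0.0)
board [[546.3, -141.5], [546.4, -312.3], [427.1, -310.9], [427.9, -141.8]] mean [ 486.9 -226.6] sides [170.8 119.4 169.1 118.5] ang [-90.0, 179.4, 89.7, 0.2]
ytop [[466.2, -165.6], [464.9, -220.6], [447.2, -218.8], [446.8, -163.1]] mean [ 456.3 -192. ] sides [55.  17.7 55.7 19.5] ang [-91.4, 174.1, 90.4, -7.4]
ypl [[476.5, -159.1], [436.5, -159.7], [436.5, -222.3]] mean [ 449.8 -180.4] sides [39.9 62.6 74.7] ang [-179.1, -90.0, 57.7]
bpl [[437.3, -230.3], [436.9, -293.5]] mean [ 437.1 -261.9] sides [63.3 63.3] ang [-90.4, 89.6]
det [[513.8, -212.3], [515.0, -253.8], [476.4, -252.0], [481.6, -209.7]] mean [ 496.7 -232. ] sides [41.4 38.6 42.7 32.4] ang [-88.4, 177.4, 83.1, -4.7]
dot [[497.2, -230.6]] mean [ 497.2 -230.6] sides [0.] ang [0.0]
ringtop [[458.5, -229.3], [463.3, -285.4], [467.5, -258.6], [459.8, -257.2]] mean [ 462.3 -257.6] sides [56.3 27.2  7.8 27.9] ang [-85.1, 81.1, 169.7, 92.7]
seat sc (array([680.5,   9.4]), array([60.4, 63. ]), -5.0)
seat top (array([678.4,   7.8]), array([59.8, 63.4]), -7.0)
det sc [[518.9, -244.0], [485.5, -243.3], [483.3, -201.6], [515.7, -199.3]] [ 500.84755191 -222.05576318   48.        ]
dot [[ 499.17502595 -226.69720692   48.        ]]
ytop sc [[470.5, -215.2], [453.9, -214.9], [446.8, -162.1], [464.2, -157.9]] [ 458.83519516 -187.55071997  136.        ]
board [[550.0, -305.0], [549.4, -137.0], [431.0, -136.1]]
mat sc (array([509.2, 198. ]), array([151.3, 180.7]), 0.0)
```

Top view: mat at px (201,219), green seat (271,133), rack (378,205); the mounts and board are square to the world axes, the yellow mount is on the left (+y) and the blue on the right, and the detector sits behind them at (382,197). The sizes agree with the spec, so I start moving.

Request:
{"name": "step_arm", "arguments": {"commands": [{"travel": [-0.31,-0.175,0],"turn": [0,0,65]},{"travel": [-0.31,-0.175,0],"turn": [0,0,65]},{"travel": [-0.31,-0.175,0],"turn": [0,0,65]},{"travel": [-0.31,-0.175,0],"turn": [0,0,65]},{"travel": [-0.31,-0.175,0],"turn": [0,0,65]}], "gripper": 1}}

```text
time: 0.65
position: [0.4199, 0.3849, 0.2364]
tool_rot: [-1.761, -2.602, 0.0]
ft_force: [1.5, 0.5, -1.0]
grip_width: 0.999
grip_force: 0.0
```

```bash
cat > go.py <<'E'
import sys,numpy as np
from h import *
# go.py x y z yaw(deg azimuth of tool y) in mm: prints travel, turn
x,y,z,a=map(float,sys.argv[1:5]); st=ctrl.get_state(); R=Ro.from_rotvec(st["tool_rot"]).as_matrix()
a=np.radians(a); yt=np.array([np.cos(a),np.sin(a),0]); zt=np.array([0,0,-1.]); T=np.c_[np.cross(yt,zt),yt,zt]
print("t",round(st["time"],2),"pos",(st["position"]*1000).round(1),"yawY",round(np.degrees(np.arctan2(R[1,1],R[0,1])),2),"grip",st["grip_width"],st["grip_force"],"F",st["ft_force"].round(1))
print("travel",(R.T@(np.array([x,y,z])/1000-st["position"])).round(4),"turn",np.degrees(Ro.from_matrix(R.T@T).as_rotvec()).round(2))
E
python3 go.py 457.5 -189.5 237 0
```

```text
t 0.65 pos [419.9 384.9 236.4] yawY 21.83 grip 0.9985062227636559 0.0 F [ 1.5  0.5 -1. ]
travel [-0.5472 -0.1786 -0.0006] turn [-1.000e-02 -0.000e+00  2.183e+01]
```

Request:
{"name": "step_arm", "arguments": {"commands": [{"travel": [-0.547,-0.179,0],"turn": [0,0,21.8]},{"travel": [-0.547,-0.179,0],"turn": [0,0,21.8]},{"travel": [-0.547,-0.179,0],"turn": [0,0,21.8]},{"travel": [-0.547,-0.179,0],"turn": [0,0,21.8]},{"travel": [-0.547,-0.179,0],"turn": [0,0,21.8]}]}}

```text
time: 1.15
position: [0.4365, 0.1353, 0.2364]
tool_rot: [-2.214, -2.229, -0.0]
ft_force: [0.9, -0.5, -0.5]
grip_width: 1.003
grip_force: 0.0
```

```bash
python3 go.py 457.5 -189.5 237 0
```

```text
t 1.15 pos [436.5 135.3 236.4] yawY 0.38 grip 1.002594713202762 0.0 F [ 0.9 -0.5 -0.5]
travel [-0.3249  0.0189 -0.0007] turn [ 0.   -0.02  0.38]
```

Request:
{"name": "step_arm", "arguments": {"commands": [{"travel": [-0.325,0.019,0],"turn": [0,0,0]},{"travel": [-0.325,0.019,0],"turn": [0,0,0]},{"travel": [-0.325,0.019,0],"turn": [0,0,0]},{"travel": [-0.325,0.019,0],"turn": [0,0,0]},{"travel": [-0.325,0.019,0],"turn": [0,0,0]}]}}

```text
time: 1.65
position: [0.4526, -0.114, 0.2366]
tool_rot: [2.214, 2.229, 0.002]
ft_force: [1.1, 0.4, 0.5]
grip_width: 0.998
grip_force: 0.0
```

Request:
{"name": "step_arm", "arguments": {"commands": [{"travel": [-0.075,0.004,0],"turn": [0,0,0]},{"travel": [-0.075,0.004,0],"turn": [0,0,0]},{"travel": [-0.075,0.004,0],"turn": [0,0,0]},{"travel": [-0.075,0.004,0],"turn": [0,0,0]}]}}

```text
time: 2.05
position: [0.4573, -0.1868, 0.2363]
tool_rot: [-2.215, -2.227, -0.0]
ft_force: [1.0, -0.2, -0.1]
grip_width: 0.997
grip_force: 0.0
```

```bash
python3 - <<'E'
from h import *
st=ctrl.get_state(); im=ctrl.get_image("wrist")[:,:,::-1].copy()
print(st["position"]); 
for X in ((.457,-.189,.136),(.457,-.2605,.136),(.457,-.189,.011),(.457,-.2605,.011),(.498,-.2285,.048)):
    p=proj("wrist",X,st)[0]; print(X,p.round()); 
    if abs(p).max()<800: cv2.circle(im,tuple(int(v) for v in p),3,(255,0,255),-1)
cv2.imwrite("pics/w1.png",im)
E
python3 go.py 457.5 -189.5 237 0
```

```text
[ 0.45725417 -0.18684011  0.23626829]
(0.457, -0.189, 0.136) [279. 226.]
(0.457, -0.2605, 0.136) [278. 305.]
(0.457, -0.189, 0.011) [279. 196.]
(0.457, -0.2605, 0.011) [279. 252.]
(0.498, -0.2285, 0.048) [316. 238.]
t 2.1 pos [ 457.5 -185.8  236.2] yawY 0.44 grip 0.9989076893601292 0.0 F [ 0.2  0.1 -0.1]
travel [-0.0037 -0.     -0.0008] turn [-0.03 -0.05  0.44]
```

View pics/w1.png

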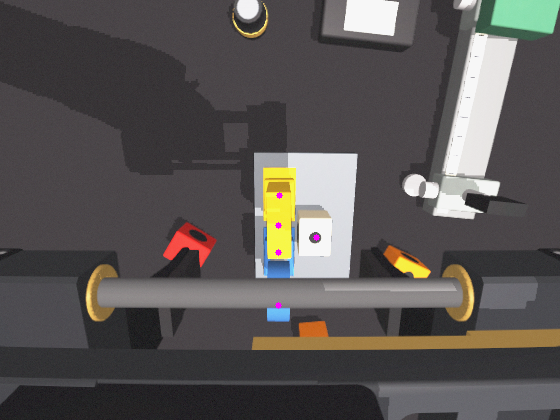

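The projected dots land on the detector's dot (316,238) and on the filter head and lens column at x px 279, so the measurements are confirmed. Now down onto the filter.

Request:
{"name": "step_arm", "arguments": {"commands": [{"travel": [-0.004,0,0.05],"turn": [0,0,0.4]},{"travel": [-0.004,0,0.09],"turn": [0,0,0.4]},{"travel": [-0.004,0,0.123],"turn": [0,0,0.4]},{"travel": [-0.004,0,0.123],"turn": [0,0,0.4]},{"travel": [-0.004,0,0.123],"turn": [0,0,0.4]}]}}

```text
time: 2.6
position: [0.4578, -0.1899, 0.1139]
tool_rot: [-2.219, -2.223, 0.001]
ft_force: [0.8, 0.1, 0.1]
grip_width: 1.001
grip_force: 0.0
```

Request:
{"name": "step_arm", "arguments": {"commands": [{"travel": [0,0,0],"turn": [0,0,0]},{"travel": [0,0,0],"turn": [0,0,0]},{"travel": [0,0,0],"turn": [0,0,0]},{"travel": [0,0,0],"turn": [0,0,0]},{"travel": [0,0,0],"turn": [0,0,0]}], "gripper": 0, "force": 20}}

```text
time: 3.1
position: [0.4577, -0.1911, 0.1139]
tool_rot: [2.222, 2.221, 0.001]
ft_force: [-0.3, -0.1, -0.4]
grip_width: 0.634
grip_force: 0.0
```

Request:
{"name": "step_arm", "arguments": {"commands": [{"travel": [0,0,0],"turn": [0,0,0]},{"travel": [0,0,0],"turn": [0,0,0]},{"travel": [0,0,0],"turn": [0,0,0]}]}}

```text
time: 3.4
position: [0.4575, -0.191, 0.1135]
tool_rot: [-2.222, -2.221, 0.0]
ft_force: [0.5, -0.3, -0.1]
grip_width: 0.353
grip_force: 0.0
```

```bash
python3 go.py 457.5 -189.5 113 0
```

```text
t 3.4 pos [ 457.5 -191.   113.5] yawY -0.03 grip 0.3528617469962893 0.0 F [ 0.5 -0.3 -0.1]
travel [0.0015 0.     0.0005] turn [-0.01 -0.   -0.03]
```

Request:
{"name": "step_arm", "arguments": {"commands": [{"travel": [0,0,0],"turn": [0,0,0]},{"travel": [0,0,0],"turn": [0,0,0]},{"travel": [0,0,0],"turn": [0,0,0]},{"travel": [0,0,0],"turn": [0,0,0]}]}}

```text
time: 3.8
position: [0.4575, -0.191, 0.1135]
tool_rot: [-2.222, -2.221, 0.0]
ft_force: [0.6, -0.2, -0.9]
grip_width: 0.227
grip_force: 19.9
```

Request:
{"name": "step_arm", "arguments": {"commands": [{"travel": [0,0,-0.02],"turn": [0,0,0]},{"travel": [0,0,-0.05],"turn": [0,0,0]},{"travel": [0,0,-0.08],"turn": [0,0,0]},{"travel": [0,0,-0.1],"turn": [0,0,0]},{"travel": [0,0,-0.1],"turn": [0,0,0]}]}}

```text
time: 4.3
position: [0.4591, -0.1916, 0.2159]
tool_rot: [2.219, 2.218, 0.005]
ft_force: [1.0, -0.1, -2.1]
grip_width: 0.227
grip_force: 20.0
```

```bash
python3 go.py 508 250 213.5 0
```

```text
t 4.3 pos [ 459.1 -191.6  215.9] yawY -0.02 grip 0.22686154302085412 19.966222685270623 F [ 1.  -0.1 -2.1]
travel [0.4416 0.0487 0.0025] turn [ 0.29  0.01 -0.02]
```

Request:
{"name": "step_arm", "arguments": {"commands": [{"travel": [0.02,0.002,0],"turn": [0,0,0]},{"travel": [0.06,0.006,0],"turn": [0,0,0]},{"travel": [0.1,0.011,0],"turn": [0,0,0]},{"travel": [0.145,0.016,0],"turn": [0,0,0]},{"travel": [0.19,0.021,0],"turn": [0,0,0]}]}}

```text
time: 4.8
position: [0.4776, 0.0005, 0.2117]
tool_rot: [-2.222, -2.219, 0.002]
ft_force: [1.0, 0.1, -3.2]
grip_width: 0.229
grip_force: 20.0
```

Request:
{"name": "step_arm", "arguments": {"commands": [{"travel": [0.045,0.005,0],"turn": [0,0,0]},{"travel": [0.09,0.01,0],"turn": [0,0,0]},{"travel": [0.135,0.015,0],"turn": [0,0,0]},{"travel": [0.18,0.02,0],"turn": [0,0,0]},{"travel": [0.21,0.024,0],"turn": [0,0,0]}]}}

```text
time: 5.3
position: [0.5012, 0.2127, 0.211]
tool_rot: [-2.216, -2.224, 0.004]
ft_force: [0.7, 0.3, -1.9]
grip_width: 0.227
grip_force: 20.0
```

Request:
{"name": "step_arm", "arguments": {"commands": [{"travel": [0.025,0.003,0],"turn": [0,0,0]},{"travel": [0.04,0.005,0],"turn": [0,0,0]},{"travel": [0.04,0.005,0],"turn": [0,0,0]},{"travel": [0.04,0.005,0],"turn": [0,0,0]}]}}

```text
time: 5.7
position: [0.5076, 0.2472, 0.2126]
tool_rot: [2.223, 2.219, -0.004]
ft_force: [1.3, -0.2, -2.5]
grip_width: 0.232
grip_force: 20.0
```

```bash
python3 go.py 508 250 105.5 0
```

```text
t 5.7 pos [507.6 247.2 212.6] yawY -0.09 grip 0.2315479280918358 19.99471390619874 F [ 1.3 -0.2 -2.5]
travel [0.003  0.0005 0.107 ] turn [-0.07  0.12 -0.09]
```

Request:
{"name": "step_arm", "arguments": {"commands": [{"travel": [0,0,0.03],"turn": [0,0,0]},{"travel": [0,0,0.06],"turn": [0,0,0]},{"travel": [0,0,0.085],"turn": [0,0,0]},{"travel": [0,0,0.095],"turn": [0,0,0]},{"travel": [0,0,0.101],"turn": [0,0,0]}]}}

```text
time: 6.2
position: [0.5077, 0.2472, 0.112]
tool_rot: [2.224, 2.218, -0.002]
ft_force: [0.2, -1.2, -2.2]
grip_width: 0.229
grip_force: 20.0
```

Request:
{"name": "step_arm", "arguments": {"commands": [{"travel": [0,0,0.002],"turn": [0,0,0]},{"travel": [0,0,0.004],"turn": [0,0,0]},{"travel": [0,0,0.005],"turn": [0,0,0]},{"travel": [0,0,0.005],"turn": [0,0,0]}]}}

```text
time: 6.6
position: [0.5081, 0.2492, 0.1082]
tool_rot: [2.222, 2.221, 0.002]
ft_force: [0.5, -0.4, -2.5]
grip_width: 0.23
grip_force: 20.0
```

```bash
python3 go.py 508 250 105.5 0
```

```text
t 6.6 pos [508.1 249.2 108.2] yawY -0.02 grip 0.22972423137243753 19.995076046325266 F [ 0.5 -0.4 -2.5]
travel [ 0.0008 -0.0001  0.0027] turn [ 0.06 -0.04 -0.02]
```

Request:
{"name": "step_arm", "arguments": {"commands": [{"travel": [0,0,0.001],"turn": [0,0,0]},{"travel": [0,0,0.002],"turn": [0,0,0]},{"travel": [0,0,0.003],"turn": [0,0,0]},{"travel": [0,0,0.003],"turn": [0,0,0]}]}}

```text
time: 7.0
position: [0.508, 0.2491, 0.1055]
tool_rot: [-2.222, -2.221, -0.001]
ft_force: [-0.9, -2.2, 4.4]
grip_width: 0.229
grip_force: 20.0
```

```bash
python3 go.py 508 250 105.5 0
```

```text
t 7.0 pos [508.  249.1 105.5] yawY -0.03 grip 0.22910000535452513 20.000360551276444 F [-0.9 -2.2  4.4]
travel [0.0009 0.     0.    ] turn [ 0.02 -0.03 -0.03]
```

Request:
{"name": "step_arm", "arguments": {"commands": [{"travel": [0,0,0],"turn": [0,0,0]},{"travel": [0,0,0],"turn": [0,0,0]},{"travel": [0,0,0],"turn": [0,0,0]},{"travel": [0,0,0],"turn": [0,0,0]},{"travel": [0,0,0],"turn": [0,0,0]}], "gripper": 0.7}}

```text
time: 7.5
position: [0.5077, 0.249, 0.1045]
tool_rot: [2.222, 2.221, 0.0]
ft_force: [0.4, -0.4, -0.4]
grip_width: 0.599
grip_force: 0.0
```

Request:
{"name": "step_arm", "arguments": {"commands": [{"travel": [0,0,-0.02],"turn": [0,0,0]},{"travel": [0,0,-0.06],"turn": [0,0,0]},{"travel": [0,0,-0.1],"turn": [0,0,0]},{"travel": [0,0,-0.12],"turn": [0,0,0]},{"travel": [0,0,-0.12],"turn": [0,0,0]}]}}

```text
time: 8.0
position: [0.5097, 0.2499, 0.2285]
tool_rot: [2.221, 2.22, 0.011]
ft_force: [1.1, 0.0, -0.4]
grip_width: 0.7
grip_force: 0.0
```

```bash
python3 go.py 457.5 -261.5 225 0
```

```text
t 8.0 pos [509.7 249.9 228.5] yawY -0.03 grip 0.6995230603671357 0.0 F [ 1.1  0.  -0.4]
travel [-0.5114 -0.0519  0.0011] turn [ 0.34 -0.23 -0.03]
```

Request:
{"name": "step_arm", "arguments": {"commands": [{"travel": [-0.51,-0.05,0],"turn": [0,0,0]},{"travel": [-0.51,-0.05,0],"turn": [0,0,0]},{"travel": [-0.51,-0.05,0],"turn": [0,0,0]},{"travel": [-0.51,-0.05,0],"turn": [0,0,0]},{"travel": [-0.51,-0.05,0],"turn": [0,0,0]}]}}

```text
time: 8.5
position: [0.4821, -0.0017, 0.2234]
tool_rot: [-2.221, -2.221, 0.001]
ft_force: [1.0, -0.4, 0.0]
grip_width: 0.698
grip_force: 0.0
```

Request:
{"name": "step_arm", "arguments": {"commands": [{"travel": [-0.261,-0.026,0],"turn": [0,0,0]},{"travel": [-0.261,-0.026,0],"turn": [0,0,0]},{"travel": [-0.261,-0.026,0],"turn": [0,0,0]},{"travel": [-0.261,-0.026,0],"turn": [0,0,0]},{"travel": [-0.261,-0.026,0],"turn": [0,0,0]}]}}

```text
time: 9.0
position: [0.4573, -0.2501, 0.2238]
tool_rot: [-2.221, -2.221, -0.001]
ft_force: [1.1, 1.3, -0.4]
grip_width: 0.7
grip_force: 0.0
```

```bash
python3 go.py 457.5 -261.5 113 0
```

```text
t 9.0 pos [ 457.3 -250.1  223.8] yawY 0.0 grip 0.6998700264093373 0.0 F [ 1.1  1.3 -0.4]
travel [-0.0115  0.0002  0.1108] turn [-0.01 -0.05  0.  ]
```

Request:
{"name": "step_arm", "arguments": {"commands": [{"travel": [-0.012,0,0.01],"turn": [0,0,0]},{"travel": [-0.012,0,0.04],"turn": [0,0,0]},{"travel": [-0.012,0,0.08],"turn": [0,0,0]},{"travel": [-0.012,0,0.111],"turn": [0,0,0]},{"travel": [-0.012,0,0.111],"turn": [0,0,0]}]}}

```text
time: 9.5
position: [0.4545, -0.2589, 0.1088]
tool_rot: [-2.217, -2.214, 0.008]
ft_force: [-0.1, 0.0, -0.5]
grip_width: 0.701
grip_force: 0.0
```

Request:
{"name": "step_arm", "arguments": {"commands": [{"travel": [0,0,0],"turn": [0,0,0]},{"travel": [0,0,0],"turn": [0,0,0]},{"travel": [0,0,0],"turn": [0,0,0]},{"travel": [0,0,0],"turn": [0,0,0]},{"travel": [0,0,0],"turn": [0,0,0]}], "gripper": 0, "force": 20}}

```text
time: 10.0
position: [0.4589, -0.2607, 0.1144]
tool_rot: [2.221, 2.22, 0.002]
ft_force: [-1.0, 1.8, 0.5]
grip_width: 0.332
grip_force: 0.0
```

Request:
{"name": "step_arm", "arguments": {"commands": [{"travel": [0,0,0],"turn": [0,0,0]},{"travel": [0,0,0],"turn": [0,0,0]},{"travel": [0,0,0],"turn": [0,0,0]},{"travel": [0,0,0],"turn": [0,0,0]},{"travel": [0,0,0],"turn": [0,0,0]}]}}

```text
time: 10.5
position: [0.4585, -0.2606, 0.1138]
tool_rot: [2.222, 2.221, 0.0]
ft_force: [-1.2, 0.3, 3.6]
grip_width: 0.225
grip_force: 20.0
```

```bash
python3 go.py 457.5 -261.5 113 0
```

```text
t 10.5 pos [ 458.5 -260.6  113.8] yawY -0.02 grip 0.2252444246094129 19.966245721261657 F [-1.2  0.3  3.6]
travel [-0.0009 -0.001   0.0008] turn [ 0.02 -0.01 -0.02]
```

Request:
{"name": "step_arm", "arguments": {"commands": [{"travel": [0,0,-0.02],"turn": [0,0,0]},{"travel": [0,0,-0.05],"turn": [0,0,0]},{"travel": [0,0,-0.08],"turn": [0,0,0]},{"travel": [0.01,0.001,-0.1],"turn": [0,0,0]},{"travel": [0.04,0.005,-0.1],"turn": [0,0,0]}]}}

```text
time: 11.0
position: [0.4638, -0.2243, 0.216]
tool_rot: [2.225, 2.21, 0.002]
ft_force: [0.4, 0.2, -2.9]
grip_width: 0.226
grip_force: 20.0
```

Request:
{"name": "step_arm", "arguments": {"commands": [{"travel": [0.045,0.005,0],"turn": [0,0,0]},{"travel": [0.09,0.011,0],"turn": [0,0,0]},{"travel": [0.135,0.016,0],"turn": [0,0,0]},{"travel": [0.18,0.022,0],"turn": [0,0,0]},{"travel": [0.225,0.027,0],"turn": [0,0,0]}]}}

```text
time: 11.5
position: [0.4899, 0.0062, 0.2128]
tool_rot: [-2.222, -2.221, 0.0]
ft_force: [0.2, 0.2, -2.9]
grip_width: 0.23
grip_force: 20.0
```

Request:
{"name": "step_arm", "arguments": {"commands": [{"travel": [0.045,0.005,0],"turn": [0,0,0]},{"travel": [0.085,0.01,0],"turn": [0,0,0]},{"travel": [0.12,0.014,0],"turn": [0,0,0]},{"travel": [0.14,0.017,0],"turn": [0,0,0]},{"travel": [0.142,0.017,0],"turn": [0,0,0]}]}}

```text
time: 12.0
position: [0.507, 0.1492, 0.2126]
tool_rot: [-2.217, -2.226, 0.002]
ft_force: [-0.2, 1.4, -1.9]
grip_width: 0.229
grip_force: 20.0
```

Request:
{"name": "step_arm", "arguments": {"commands": [{"travel": [0,0,0.02],"turn": [0,0,0]},{"travel": [0,0,0.05],"turn": [0,0,0]},{"travel": [0,0,0.08],"turn": [0,0,0]},{"travel": [0,0,0.095],"turn": [0,0,0]},{"travel": [0,0,0.1],"turn": [0,0,0]}]}}

```text
time: 12.5
position: [0.5061, 0.1435, 0.1113]
tool_rot: [-2.225, -2.217, 0.007]
ft_force: [-0.2, -0.4, -2.8]
grip_width: 0.231
grip_force: 20.0
```

```bash
python3 go.py 508 147 106 0
```

```text
t 12.5 pos [506.1 143.5 111.3] yawY -0.19 grip 0.2307285599335844 19.99804761609994 F [-0.2 -0.4 -2.8]
travel [0.0036 0.0019 0.0053] turn [-0.22  0.17 -0.19]
```

Request:
{"name": "step_arm", "arguments": {"commands": [{"travel": [0,0,0],"turn": [0,0,0]},{"travel": [0,0,0.003],"turn": [0,0,0]},{"travel": [0,0,0.005],"turn": [0,0,0]},{"travel": [0,0,0.007],"turn": [0,0,0]},{"travel": [0,0,0.007],"turn": [0,0,0]}]}}

```text
time: 13.0
position: [0.5076, 0.1464, 0.1067]
tool_rot: [2.222, 2.221, 0.0]
ft_force: [-0.5, 0.2, -3.2]
grip_width: 0.227
grip_force: 20.0
```

```bash
python3 go.py 508 147 106 0
```

```text
t 13.0 pos [507.6 146.4 106.7] yawY -0.02 grip 0.2274076172998465 19.998108025174588 F [-0.5  0.2 -3.2]
travel [0.0006 0.0004 0.0007] turn [ 0.01 -0.01 -0.02]
```

Request:
{"name": "step_arm", "arguments": {"commands": [{"travel": [0,0,0.001],"turn": [0,0,0]},{"travel": [0,0,0.001],"turn": [0,0,0]},{"travel": [0,0,0.001],"turn": [0,0,0]}]}}

```text
time: 13.3
position: [0.5078, 0.1464, 0.1058]
tool_rot: [2.222, 2.221, 0.001]
ft_force: [0.2, -1.4, -1.2]
grip_width: 0.227
grip_force: 20.0
```

Request:
{"name": "step_arm", "arguments": {"commands": [{"travel": [0,0,0],"turn": [0,0,0]},{"travel": [0,0,0],"turn": [0,0,0]},{"travel": [0,0,0],"turn": [0,0,0]},{"travel": [0,0,0],"turn": [0,0,0]},{"travel": [0,0,0],"turn": [0,0,0]}], "gripper": 0.8}}

```text
time: 13.8
position: [0.5076, 0.1464, 0.1056]
tool_rot: [2.222, 2.221, 0.0]
ft_force: [-0.2, 0.6, -0.5]
grip_width: 0.595
grip_force: 0.0
```

Request:
{"name": "step_arm", "arguments": {"commands": [{"travel": [0,0,-0.02],"turn": [0,0,0]},{"travel": [0,0,-0.06],"turn": [0,0,0]},{"travel": [0,0,-0.1],"turn": [0,0,0]},{"travel": [0,0,-0.12],"turn": [0,0,0]},{"travel": [0,0,-0.12],"turn": [0,0,0]}]}}

```text
time: 14.3
position: [0.5095, 0.1469, 0.2292]
tool_rot: [2.221, 2.219, 0.01]
ft_force: [0.5, 0.7, 0.1]
grip_width: 0.798
grip_force: 0.0
```

```bash
python3 go.py 498 -228.5 226 -90; python3 - <<'E'
from h import *
a,b=[ctrl.get_image(n)[:,:,::-1] for n in("scene","top")]
cv2.imwrite("pics/mid1.png",np.hstack([cv2.resize(a,(400,300)),cv2.resize(b,(400,300))]))
E
```

```text
t 14.3 pos [509.5 146.9 229.2] yawY -0.03 grip 0.797685131831243 0.0 F [0.5 0.7 0.1]
travel [-0.3755 -0.0114  0.0019] turn [ 0.13 -0.42 89.97]
```

View pics/mid1.png

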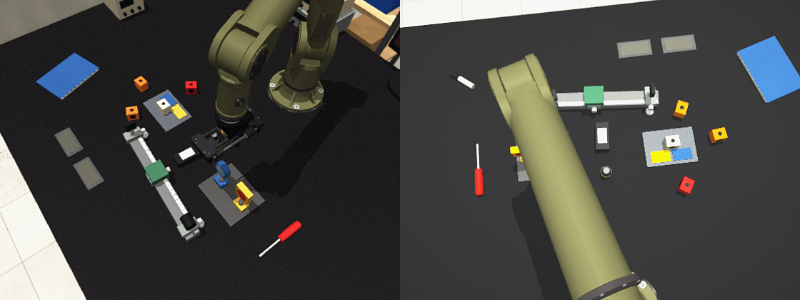

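Both mounts stand upright on the mat (scene half: lens (222,172), filter (243,190)), and the detector is untouched on the rack at (163,104).

Request:
{"name": "step_arm", "arguments": {"commands": [{"travel": [-0.05,0,0],"turn": [0,0,8.5]},{"travel": [-0.1,0,0],"turn": [0,0,17]},{"travel": [-0.15,0,0],"turn": [0,0,25.5]},{"travel": [-0.2,0,0],"turn": [0,0,34]},{"travel": [-0.23,-0.005,0],"turn": [0,0,42.5]}], "gripper": 1}}

```text
time: 14.9
position: [0.5009, -0.0881, 0.224]
tool_rot: [2.882, 1.249, -0.004]
ft_force: [-0.1, -0.8, -0.1]
grip_width: 0.992
grip_force: 0.0
```

```bash
python3 go.py 498 -228.5 226 -90
```

```text
t 14.9 pos [500.9 -88.1 224. ] yawY -43.14 grip 0.9916871596407584 0.0 F [-0.1 -0.8 -0.1]
travel [-0.1044  0.0938 -0.0018] turn [4.000e-02 1.700e-01 4.686e+01]
```

Request:
{"name": "step_arm", "arguments": {"commands": [{"travel": [-0.05,0.05,0],"turn": [0,0,8.5]},{"travel": [-0.104,0.094,0],"turn": [0,0,17]},{"travel": [-0.104,0.094,0],"turn": [0,0,25.5]},{"travel": [-0.104,0.094,0],"turn": [0,0,34]},{"travel": [-0.104,0.094,0],"turn": [0,0,42.5]}]}}

```text
time: 15.4
position: [0.4997, -0.2255, 0.2236]
tool_rot: [3.139, 0.12, -0.005]
ft_force: [0.2, 0.9, -0.8]
grip_width: 1.0
grip_force: 0.0
```

Request:
{"name": "step_arm", "arguments": {"commands": [{"travel": [0,0,0],"turn": [0,0,4.5]},{"travel": [0,0,0],"turn": [0,0,4.5]},{"travel": [0,0,0],"turn": [0,0,4.5]}]}}

```text
time: 15.7
position: [0.5008, -0.2235, 0.2243]
tool_rot: [-3.141, -0.016, 0.003]
ft_force: [0.7, 0.2, -0.5]
grip_width: 1.003
grip_force: 0.0
```

```bash
python3 - <<'E'
from h import *
im=ctrl.get_image("wrist")[:,:,::-1].copy(); st=ctrl.get_state()
hsv=cv2.cvtColor(im,cv2.COLOR_BGR2HSV);H,S,V=[a.astype(int) for a in cv2.split(hsv)]
for n,m,z in (("y",(H>20)&(H<35)&(S>150),.011),("b",(H>95)&(H<120)&(S>120),.011),("w",(S<60)&(V>215),.048),("g",(H>60)&(H<85)&(S>70),.07)):
    for b in blobs(m,250)[:3]: print(n,rect(onz("wrist",b,z,st)))
cv2.imwrite("pics/w2.png",im)
E
python3 go.py 498 -228.5 29 -90
```

```text
y (array([ 611.4, -283.7]), array([45.7, 37.1]), -25.2)
y (array([ 457.2, -187.7]), array([37.7, 63.2]), -1.5)
y (array([ 498.3, -400. ]), array([37.2, 45.1]), 5.5)
b (array([ 457. , -259.9]), array([35.9, 63.6]), 0.6)
w (array([664.1, -93.4]), array([ 44.4, 137.8]), -5.1)
w (array([ 497.4, -228.1]), array([36.1, 43.5]), 0.5)
w (array([548.2, -14.3]), array([48., 29.]), -4.9)
g (array([662.4,  -7. ]), array([39.2, 59.8]), -5.1)
t 15.75 pos [ 500.9 -223.5  224.6] yawY -89.41 grip 1.0020783861226283 0.0 F [-0.  -0.2  0.5]
travel [-0.0027  0.005   0.1956] turn [-0.01  0.09  0.59]
```

View pics/w2.png

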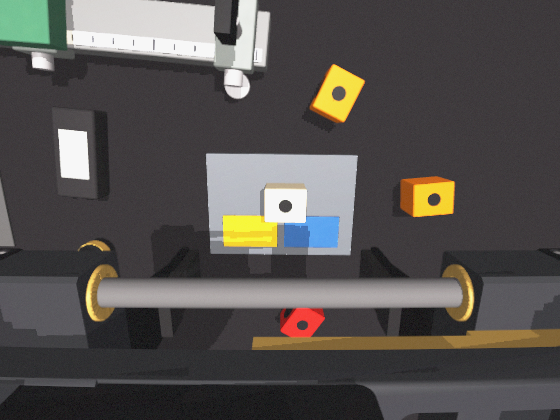

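The detector (285,202) and bare plates (250,231), (311,232) agree with earlier measurements within 1–2 mm. Descending onto the detector.

Request:
{"name": "step_arm", "arguments": {"commands": [{"travel": [-0.003,0.005,0.04],"turn": [0,0,0.6]},{"travel": [-0.003,0.005,0.085],"turn": [0,0,0.6]},{"travel": [-0.003,0.005,0.12],"turn": [0,0,0.6]},{"travel": [-0.003,0.005,0.14],"turn": [0,0,0.6]},{"travel": [-0.003,0.005,0.14],"turn": [0,0,0.6]}]}}

```text
time: 16.25
position: [0.4959, -0.2277, 0.0823]
tool_rot: [-3.14, 0.002, 0.01]
ft_force: [-0.1, -0.4, -0.0]
grip_width: 0.997
grip_force: 0.0
```

```bash
python3 go.py 497.5 -228.3 29 -90
```

```text
t 16.25 pos [ 495.9 -227.7   82.3] yawY -90.07 grip 0.9973649939514373 0.0 F [-0.1 -0.4 -0. ]
travel [0.002  0.0006 0.0533] turn [-0.07  0.38 -0.07]
```

Request:
{"name": "step_arm", "arguments": {"commands": [{"travel": [0,0,0.01],"turn": [0,0,0]},{"travel": [0,0,0.03],"turn": [0,0,0]},{"travel": [0,0,0.045],"turn": [0,0,0]},{"travel": [0,0,0.054],"turn": [0,0,0]},{"travel": [0,0,0.054],"turn": [0,0,0]}]}}

```text
time: 16.75
position: [0.4979, -0.2286, 0.0307]
tool_rot: [-3.141, 0.003, 0.002]
ft_force: [-0.5, -0.2, -0.1]
grip_width: 0.999
grip_force: 0.0
```

Request:
{"name": "step_arm", "arguments": {"commands": [{"travel": [0,0,0],"turn": [0,0,0]},{"travel": [0,0,0],"turn": [0,0,0]}]}}

```text
time: 16.95
position: [0.4991, -0.2292, 0.0324]
tool_rot: [3.141, -0.003, 0.002]
ft_force: [-0.1, 0.4, 0.6]
grip_width: 0.998
grip_force: 0.0
```

```bash
python3 go.py 497.5 -228.3 29 -90
```

```text
t 16.95 pos [ 499.1 -229.2   32.4] yawY -90.12 grip 0.9981640718496305 0.0 F [-0.1  0.4  0.6]
travel [-0.0016 -0.0009  0.0034] turn [ 0.02 -0.09 -0.12]
```

Good enough; 3 mm lower, then close.

Request:
{"name": "step_arm", "arguments": {"commands": [{"travel": [-0.001,0,0.003],"turn": [0,0,0]},{"travel": [-0.001,0,0.003],"turn": [0,0,0]},{"travel": [-0.001,0,0.003],"turn": [0,0,0]},{"travel": [-0.001,0,0.003],"turn": [0,0,0]},{"travel": [-0.001,0,0.003],"turn": [0,0,0]}], "gripper": 0, "force": 15}}

```text
time: 17.45
position: [0.4975, -0.2288, 0.0286]
tool_rot: [-3.142, 0.003, -0.0]
ft_force: [0.5, 0.2, -0.4]
grip_width: 0.63
grip_force: 0.0
```

Request:
{"name": "step_arm", "arguments": {"commands": [{"travel": [0,0,0],"turn": [0,0,0]},{"travel": [0,0,0],"turn": [0,0,0]},{"travel": [0,0,0],"turn": [0,0,0]},{"travel": [0,0,0],"turn": [0,0,0]},{"travel": [0,0,0],"turn": [0,0,0]}]}}

```text
time: 17.95
position: [0.4975, -0.2289, 0.0286]
tool_rot: [3.142, -0.004, 0.0]
ft_force: [0.5, 0.6, -0.3]
grip_width: 0.506
grip_force: 15.0
```

```bash
python3 go.py 497.5 -228.3 200 -90
```

```text
t 17.95 pos [ 497.5 -228.9   28.6] yawY -90.13 grip 0.5060928355945291 14.999881130643189 F [ 0.5  0.6 -0.3]
travel [ 0.     -0.0006 -0.1714] turn [ 0.   -0.01 -0.13]
```

Request:
{"name": "step_arm", "arguments": {"commands": [{"travel": [0,0,-0.02],"turn": [0,0,0]},{"travel": [0,0,-0.06],"turn": [0,0,0]},{"travel": [0,0,-0.105],"turn": [0,0,0]},{"travel": [0,0,-0.15],"turn": [0,0,0]},{"travel": [0,0,-0.17],"turn": [0,0,0]}]}}

```text
time: 18.45
position: [0.4987, -0.2299, 0.2024]
tool_rot: [3.141, -0.004, 0.008]
ft_force: [1.2, -0.0, -1.7]
grip_width: 0.507
grip_force: 15.0
```

Request:
{"name": "step_arm", "arguments": {"commands": [{"travel": [0.01,-0.03,0],"turn": [0,0,1]},{"travel": [0.02,-0.075,0],"turn": [0,0,2]},{"travel": [0.03,-0.12,0],"turn": [0,0,3]},{"travel": [0.05,-0.16,0],"turn": [0,0,4]},{"travel": [0.07,-0.2,0],"turn": [0,0,5.5]}]}}

```text
time: 18.95
position: [0.5678, -0.027, 0.1984]
tool_rot: [-3.137, 0.155, 0.0]
ft_force: [0.4, -1.2, -1.5]
grip_width: 0.508
grip_force: 15.0
```

Request:
{"name": "step_arm", "arguments": {"commands": [{"travel": [0,0,0],"turn": [0,0,0]},{"travel": [0,0,0],"turn": [0,0,0]},{"travel": [0,0,0],"turn": [0,0,0]}]}}

```text
time: 19.25
position: [0.5672, -0.0305, 0.1982]
tool_rot: [3.137, -0.157, -0.001]
ft_force: [0.0, -0.9, -1.4]
grip_width: 0.506
grip_force: 15.0
```

```bash
python3 - <<'E'
from h import *
im=ctrl.get_image("wrist")[:,:,::-1].copy(); st=ctrl.get_state()
def g(n,im,st=None):
    hsv=cv2.cvtColor(im,cv2.COLOR_BGR2HSV);H,S,V=[a.astype(int) for a in cv2.split(hsv)]
    for b in blobs((H>60)&(H<85)&(S>70)&(V>150),250)[:2]: print(n,V[b[:,1],b[:,0]].mean(),rect(onz(n,b,.07,st)))
g("wrist",im,st); g("top",ctrl.get_image("top")[:,:,::-1])
cv2.imwrite("pics/w3.png",im)
E
python3 go.py 679.4 8.6 200 -95.5
```

```text
wrist 178.7171052631579 (array([677.4,   8.1]), array([58.9, 63.2]), -5.1)
t 19.35 pos [567.3 -30.8 198.5] yawY -95.79 grip 0.5020339802335255 14.999798306962475 F [ 0.  -1.2 -2.1]
travel [ 0.1075 -0.0505 -0.0015] turn [ 0.01  0.01 -0.29]
```

View pics/w3.png

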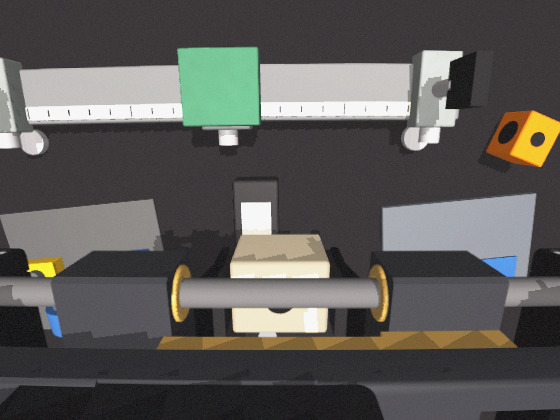

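Detector is held square (280,283); the green seat at (220,87) measures (677–680, 8), yaw −5°.

Request:
{"name": "step_arm", "arguments": {"commands": [{"travel": [0.03,-0.014,0],"turn": [0,0,-0.5]},{"travel": [0.07,-0.033,0],"turn": [0,0,-0.5]},{"travel": [0.1,-0.047,0],"turn": [0,0,-0.5]},{"travel": [0.106,-0.05,0.02],"turn": [0,0,-0.5]},{"travel": [0.106,-0.05,0.05],"turn": [0,0,-0.5]}]}}

```text
time: 19.85
position: [0.6803, 0.0095, 0.149]
tool_rot: [3.138, -0.141, 0.006]
ft_force: [-0.1, 0.1, -1.8]
grip_width: 0.504
grip_force: 15.0
```

Request:
{"name": "step_arm", "arguments": {"commands": [{"travel": [0,0,0.02],"turn": [0,0,0]},{"travel": [0,0,0.04],"turn": [0,0,0]},{"travel": [0,0,0.048],"turn": [0,0,0]},{"travel": [0,0,0.048],"turn": [0,0,0]},{"travel": [0,0,0.048],"turn": [0,0,0]}]}}

```text
time: 20.35
position: [0.6785, 0.0097, 0.1015]
tool_rot: [-3.138, 0.142, -0.002]
ft_force: [0.3, 0.7, -1.8]
grip_width: 0.506
grip_force: 15.0
```

```bash
python3 go.py 678 8.2 90.6 -95.2
```

```text
t 20.35 pos [678.5   9.7 101.5] yawY -95.17 grip 0.5064132529330824 14.999909077305347 F [ 0.3  0.7 -1.8]
travel [-0.0004  0.0016  0.0109] turn [-0.01 -0.07  0.03]
```

Request:
{"name": "step_arm", "arguments": {"commands": [{"travel": [0,0.001,0.004],"turn": [0,0,0]},{"travel": [0,0.001,0.007],"turn": [0,0,0]},{"travel": [0,0.001,0.009],"turn": [0,0,0]},{"travel": [0,0.001,0.01],"turn": [0,0,0]},{"travel": [0,0.001,0.01],"turn": [0,0,0]}]}}

```text
time: 20.85
position: [0.6783, 0.0095, 0.0907]
tool_rot: [-3.138, 0.14, -0.0]
ft_force: [-0.9, -0.3, -2.4]
grip_width: 0.501
grip_force: 15.0
```

```bash
python3 go.py 678 8.2 90.6 -95.2
```

```text
t 20.85 pos [678.3   9.5  90.7] yawY -95.12 grip 0.501146360819908 14.999979439890012 F [-0.9 -0.3 -2.4]
travel [-0.0002  0.0013  0.0001] turn [-0.01 -0.01  0.08]
```

Request:
{"name": "step_arm", "arguments": {"commands": [{"travel": [0,0.001,0.0007],"turn": [0,0,0]},{"travel": [0,0.001,0.0007],"turn": [0,0,0]},{"travel": [0,0.001,0.0007],"turn": [0,0,0]}]}}

```text
time: 21.15
position: [0.6784, 0.0092, 0.0906]
tool_rot: [-3.137, 0.14, -0.001]
ft_force: [-2.2, 3.2, 4.8]
grip_width: 0.505
grip_force: 15.0
```

Request:
{"name": "step_arm", "arguments": {"commands": [{"travel": [0,0,0],"turn": [0,0,0]},{"travel": [0,0,0],"turn": [0,0,0]},{"travel": [0,0,0],"turn": [0,0,0]},{"travel": [0,0,0],"turn": [0,0,0]},{"travel": [0,0,0],"turn": [0,0,0]}], "gripper": 0.9}}

```text
time: 21.65
position: [0.678, 0.0081, 0.0897]
tool_rot: [3.138, -0.141, -0.0]
ft_force: [-0.7, 0.3, 0.5]
grip_width: 0.853
grip_force: 0.0
```

Request:
{"name": "step_arm", "arguments": {"commands": [{"travel": [0,0,-0.02],"turn": [0,0,0]},{"travel": [0,0,-0.05],"turn": [0,0,0]},{"travel": [0,0,-0.09],"turn": [0,0,0]},{"travel": [0,0,-0.13],"turn": [0,0,0]},{"travel": [0,0,-0.14],"turn": [0,0,0]}]}}

```text
time: 22.15
position: [0.6804, 0.0076, 0.2354]
tool_rot: [-3.138, 0.141, -0.013]
ft_force: [0.8, -0.7, 0.5]
grip_width: 0.904
grip_force: 0.0
```

```bash
python3 go.py 508 147 230 0
```

```text
t 22.15 pos [680.4   7.6 235.4] yawY -95.14 grip 0.9042042678244447 0.0 F [ 0.8 -0.7  0.5]
travel [-0.1842 -0.1234  0.004 ] turn [  0.34  -0.4  -95.14]
```

Request:
{"name": "step_arm", "arguments": {"commands": [{"travel": [-0.184,-0.123,0],"turn": [0,0,-8.5]},{"travel": [-0.184,-0.123,0],"turn": [0,0,-17]},{"travel": [-0.184,-0.123,0],"turn": [0,0,-25.5]},{"travel": [-0.184,-0.123,0],"turn": [0,0,-34]},{"travel": [-0.184,-0.123,0],"turn": [0,0,-42.5]}]}}

```text
time: 22.65
position: [0.502, 0.1512, 0.2293]
tool_rot: [-2.967, -1.024, 0.002]
ft_force: [-0.9, 0.6, 0.6]
grip_width: 0.9
grip_force: 0.0
```

Request:
{"name": "step_arm", "arguments": {"commands": [{"travel": [0,0,0],"turn": [0,0,-8.5]},{"travel": [0,0,0],"turn": [0,0,-17]},{"travel": [0,0,0],"turn": [0,0,-25.5]},{"travel": [0,0,0],"turn": [0,0,-34]},{"travel": [0,0,0],"turn": [0,0,-42.5]}]}}

```text
time: 23.15
position: [0.5055, 0.1472, 0.2294]
tool_rot: [-2.403, -2.024, 0.001]
ft_force: [0.3, 0.3, 0.1]
grip_width: 0.897
grip_force: 0.0
```

Request:
{"name": "step_arm", "arguments": {"commands": [{"travel": [0,0,0],"turn": [0,0,-8.5]},{"travel": [0,0,0],"turn": [0,0,-10]},{"travel": [0,0,0],"turn": [0,0,-10]},{"travel": [0,0,0],"turn": [0,0,-10]}]}}

```text
time: 23.55
position: [0.5057, 0.1472, 0.2297]
tool_rot: [-2.227, -2.216, 0.0]
ft_force: [0.4, -0.0, -0.3]
grip_width: 0.899
grip_force: 0.0
```

```bash
python3 - <<'E'
from h import *
for n in ("scene","top"):
    im=ctrl.get_image(n)[:,:,::-1]; cv2.imwrite(f"pics/s_{n}.png",im)
    hsv=cv2.cvtColor(im,cv2.COLOR_BGR2HSV);H,S,V=[a.astype(int) for a in cv2.split(hsv)]
    m=((S<70)&(V>170)); p=proj(n,(.678,.008,.11))[0].astype(int); q=np.zeros_like(m); q[p[1]-16:p[1]+16,p[0]-16:p[0]+16]=1
    for b in blobs(m&q,60)[:2]: print(n,rect(onz(n,b,.11)))
    cv2.imwrite(f"pics/s_{n}_c.png",cv2.resize(im[p[1]-40:p[1]+40,p[0]-40:p[0]+40],(400,400),interpolation=cv2.INTER_NEAREST))
cv2.imwrite("pics/s.png",np.hstack([cv2.imread(f"pics/s_{n}_c.png") for n in("scene","top")]))
E
python3 go.py 507.7 146.5 105.6 0
```

```text
scene (array([679.1,  -6.8]), array([36.9, 79.8]), -4.9)
top (array([678.2,   8.3]), array([36.3, 45.5]), -7.0)
t 23.65 pos [505.8 147.3 229.8] yawY -0.21 grip 0.8964216644075627 0.0 F [ 1.3  0.3 -0.1]
travel [-0.0008  0.0019  0.1242] turn [ 0.   -0.   -0.21]
```

View pics/s.png

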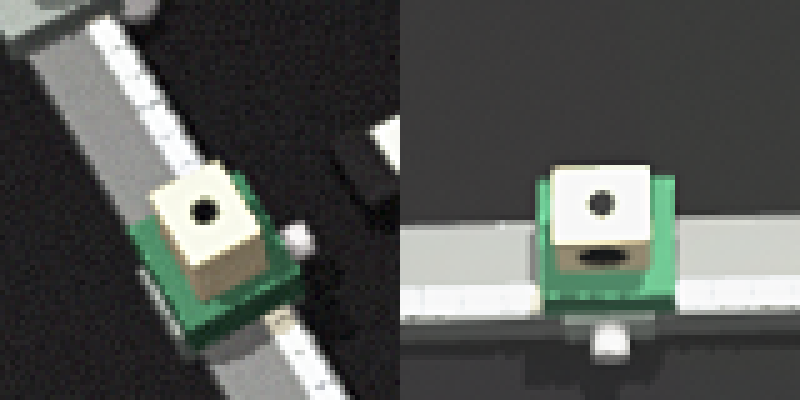

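The detector sits centred and square on the seat (dot at (204,210) in the scene crop, (601,203) in the top crop; measured within 1 mm of the seat). Now the lens back.

Request:
{"name": "step_arm", "arguments": {"commands": [{"travel": [-0.001,0.002,0.02],"turn": [0,0,-0.2]},{"travel": [-0.001,0.002,0.065],"turn": [0,0,-0.2]},{"travel": [-0.001,0.002,0.105],"turn": [0,0,-0.2]},{"travel": [-0.001,0.002,0.124],"turn": [0,0,-0.2]},{"travel": [-0.001,0.002,0.124],"turn": [0,0,-0.2]}], "gripper": 0.7}}

```text
time: 24.15
position: [0.5054, 0.1455, 0.1029]
tool_rot: [-2.22, -2.221, 0.01]
ft_force: [-0.2, -0.0, 1.1]
grip_width: 0.703
grip_force: 0.0
```

Request:
{"name": "step_arm", "arguments": {"commands": [{"travel": [0,0,0],"turn": [0,0,0]},{"travel": [0,0,0],"turn": [0,0,0]},{"travel": [0,0,0],"turn": [0,0,0]}]}}

```text
time: 24.45
position: [0.509, 0.1468, 0.1075]
tool_rot: [2.22, 2.222, 0.005]
ft_force: [0.4, -0.4, 0.2]
grip_width: 0.701
grip_force: 0.0
```

```bash
python3 go.py 507.7 146.5 105.6 0
```

```text
t 24.45 pos [509.  146.8 107.5] yawY 0.06 grip 0.7012277780657319 0.0 F [ 0.4 -0.4  0.2]
travel [-0.0003 -0.0013  0.0019] turn [ 0.15 -0.09  0.06]
```

Request:
{"name": "step_arm", "arguments": {"commands": [{"travel": [0,-0.001,0.001],"turn": [0,0,0]},{"travel": [0,-0.001,0.001],"turn": [0,0,0]},{"travel": [0,-0.001,0.001],"turn": [0,0,0]},{"travel": [0,-0.001,0.001],"turn": [0,0,0]},{"travel": [0,-0.001,0.001],"turn": [0,0,0]}], "gripper": 0, "force": 20}}

```text
time: 24.95
position: [0.5068, 0.1463, 0.1049]
tool_rot: [2.22, 2.223, 0.0]
ft_force: [-0.2, -1.2, 0.4]
grip_width: 0.329
grip_force: 0.0
```

Request:
{"name": "step_arm", "arguments": {"commands": [{"travel": [0,0,0],"turn": [0,0,0]},{"travel": [0,0,0],"turn": [0,0,0]},{"travel": [0,0,0],"turn": [0,0,0]},{"travel": [0,0,0],"turn": [0,0,0]},{"travel": [0,0,0],"turn": [0,0,0]}]}}

```text
time: 25.45
position: [0.5069, 0.1463, 0.1048]
tool_rot: [2.22, 2.223, 0.0]
ft_force: [0.6, 0.1, -0.2]
grip_width: 0.226
grip_force: 20.0
```

```bash
python3 go.py 458.5 -260.6 214 0
```

```text
t 25.45 pos [506.9 146.3 104.8] yawY 0.07 grip 0.22601820008942092 19.97203167636144 F [ 0.6  0.1 -0.2]
travel [-0.4069 -0.0489 -0.1092] turn [ 0.01 -0.    0.07]
```

Request:
{"name": "step_arm", "arguments": {"commands": [{"travel": [0,0,-0.02],"turn": [0,0,0]},{"travel": [0,0,-0.05],"turn": [0,0,0]},{"travel": [0,0,-0.08],"turn": [0,0,0]},{"travel": [-0.01,-0.001,-0.1],"turn": [0,0,0]},{"travel": [-0.04,-0.005,-0.1],"turn": [0,0,0]}]}}

```text
time: 25.95
position: [0.5033, 0.1096, 0.2076]
tool_rot: [2.213, 2.228, 0.009]
ft_force: [0.5, -1.0, -3.2]
grip_width: 0.231
grip_force: 20.0
```

Request:
{"name": "step_arm", "arguments": {"commands": [{"travel": [-0.045,-0.005,0],"turn": [0,0,0]},{"travel": [-0.09,-0.011,0],"turn": [0,0,0]},{"travel": [-0.135,-0.016,0],"turn": [0,0,0]},{"travel": [-0.18,-0.022,0],"turn": [0,0,0]},{"travel": [-0.225,-0.027,0],"turn": [0,0,0]}]}}

```text
time: 26.45
position: [0.474, -0.1203, 0.2045]
tool_rot: [-2.219, -2.222, -0.001]
ft_force: [0.9, -0.1, -2.4]
grip_width: 0.225
grip_force: 20.0
```

Request:
{"name": "step_arm", "arguments": {"commands": [{"travel": [-0.045,-0.005,0],"turn": [0,0,0]},{"travel": [-0.085,-0.01,0],"turn": [0,0,0]},{"travel": [-0.12,-0.014,0],"turn": [0,0,0]},{"travel": [-0.14,-0.017,0],"turn": [0,0,0]},{"travel": [-0.142,-0.017,0],"turn": [0,0,0]}]}}

```text
time: 26.95
position: [0.4564, -0.2643, 0.2046]
tool_rot: [2.227, 2.216, -0.003]
ft_force: [-1.2, -0.6, -1.8]
grip_width: 0.227
grip_force: 20.0
```

Request:
{"name": "step_arm", "arguments": {"commands": [{"travel": [0,0,0.01],"turn": [0,0,0]},{"travel": [0,0,0.04],"turn": [0,0,0]},{"travel": [0,0,0.065],"turn": [0,0,0]},{"travel": [0,0,0.07],"turn": [0,0,0]},{"travel": [0,0,0.07],"turn": [0,0,0]}]}}

```text
time: 27.45
position: [0.4579, -0.2591, 0.1337]
tool_rot: [-2.216, -2.223, 0.002]
ft_force: [0.2, -0.2, -2.6]
grip_width: 0.228
grip_force: 20.0
```

```bash
python3 go.py 458.0 -260.6 113 0
```

```text
t 27.45 pos [ 457.9 -259.1  133.7] yawY 0.17 grip 0.22807463061725156 19.994613431026664 F [ 0.2 -0.2 -2.6]
travel [-0.0015  0.0002  0.0207] turn [-0.15 -0.06  0.17]
```

Request:
{"name": "step_arm", "arguments": {"commands": [{"travel": [0,0,0.005],"turn": [0,0,0]},{"travel": [0,0,0.01],"turn": [0,0,0]},{"travel": [0,0,0.015],"turn": [0,0,0]},{"travel": [0,0,0.017],"turn": [0,0,0]},{"travel": [0,0,0.018],"turn": [0,0,0]}]}}

```text
time: 27.95
position: [0.4583, -0.2608, 0.1167]
tool_rot: [-2.22, -2.223, -0.0]
ft_force: [-0.1, 0.1, -3.3]
grip_width: 0.229
grip_force: 20.0
```

Request:
{"name": "step_arm", "arguments": {"commands": [{"travel": [0,0,0],"turn": [0,0,0]},{"travel": [0,0,0],"turn": [0,0,0]}]}}

```text
time: 28.15
position: [0.4584, -0.2608, 0.117]
tool_rot: [2.22, 2.223, 0.0]
ft_force: [0.1, 0.2, -2.2]
grip_width: 0.225
grip_force: 20.0
```

```bash
python3 go.py 458.0 -260.6 112.8 0
```

```text
t 28.15 pos [ 458.4 -260.8  117. ] yawY 0.07 grip 0.2254275168687234 19.994626530246933 F [ 0.1  0.2 -2.2]
travel [ 0.0002 -0.0004  0.0042] turn [0.02 0.   0.07]
```

Request:
{"name": "step_arm", "arguments": {"commands": [{"travel": [0,0,0.001],"turn": [0,0,0]},{"travel": [0,0,0.002],"turn": [0,0,0]},{"travel": [0,0,0.003],"turn": [0,0,0]},{"travel": [0,0,0.004],"turn": [0,0,0]},{"travel": [0,0,0.0045],"turn": [0,0,0]}]}}

```text
time: 28.65
position: [0.4585, -0.2608, 0.1128]
tool_rot: [-2.22, -2.223, -0.001]
ft_force: [-1.8, 1.7, 5.2]
grip_width: 0.231
grip_force: 20.0
```

```bash
python3 go.py 458.0 -260.6 112.8 0
```

```text
t 28.65 pos [ 458.5 -260.8  112.8] yawY 0.08 grip 0.2311465826536733 20.000643873936497 F [-1.8  1.7  5.2]
travel [ 0.0002 -0.0005  0.    ] turn [ 0.01 -0.02  0.08]
```

Contact at the expected height. Release and fetch the filter.

Request:
{"name": "step_arm", "arguments": {"commands": [{"travel": [0,0,0],"turn": [0,0,0]},{"travel": [0,0,0],"turn": [0,0,0]},{"travel": [0,0,0],"turn": [0,0,0]},{"travel": [0,0,0],"turn": [0,0,0]},{"travel": [0,0,0],"turn": [0,0,0]}], "gripper": 0.7}}

```text
time: 29.15
position: [0.4584, -0.2607, 0.1123]
tool_rot: [2.22, 2.223, 0.0]
ft_force: [0.4, 0.4, 0.8]
grip_width: 0.598
grip_force: 0.0
```

Request:
{"name": "step_arm", "arguments": {"commands": [{"travel": [0,0,-0.02],"turn": [0,0,0]},{"travel": [0,0,-0.06],"turn": [0,0,0]},{"travel": [0,0,-0.1],"turn": [0,0,0]},{"travel": [0,0,-0.12],"turn": [0,0,0]},{"travel": [0,0,-0.12],"turn": [0,0,0]}]}}

```text
time: 29.65
position: [0.4601, -0.2618, 0.2355]
tool_rot: [2.216, 2.219, 0.006]
ft_force: [0.2, -0.5, -0.2]
grip_width: 0.697
grip_force: 0.0
```

Request:
{"name": "step_arm", "arguments": {"commands": [{"travel": [0.51,0.05,0],"turn": [0,0,0]},{"travel": [0.51,0.05,0],"turn": [0,0,0]},{"travel": [0.51,0.05,0],"turn": [0,0,0]},{"travel": [0.51,0.05,0],"turn": [0,0,0]},{"travel": [0.51,0.05,0],"turn": [0,0,0]}]}}

```text
time: 30.15
position: [0.4816, -0.0097, 0.2314]
tool_rot: [-2.219, -2.222, 0.0]
ft_force: [1.5, -0.3, 1.0]
grip_width: 0.7
grip_force: 0.0
```

Request:
{"name": "step_arm", "arguments": {"commands": [{"travel": [0.261,0.025,0],"turn": [0,0,0]},{"travel": [0.261,0.025,0],"turn": [0,0,0]},{"travel": [0.261,0.025,0],"turn": [0,0,0]},{"travel": [0.261,0.025,0],"turn": [0,0,0]},{"travel": [0.261,0.025,0],"turn": [0,0,0]}]}}

```text
time: 30.65
position: [0.5052, 0.2388, 0.2308]
tool_rot: [-2.219, -2.222, 0.003]
ft_force: [-0.0, 0.3, 0.1]
grip_width: 0.701
grip_force: 0.0
```

Request:
{"name": "step_arm", "arguments": {"commands": [{"travel": [0.012,0.001,0],"turn": [0,0,0]},{"travel": [0.012,0.001,0],"turn": [0,0,0]},{"travel": [0.012,0.001,0],"turn": [0,0,0]}]}}

```text
time: 30.95
position: [0.5069, 0.2469, 0.2313]
tool_rot: [2.221, 2.221, -0.004]
ft_force: [1.0, -0.5, -0.1]
grip_width: 0.701
grip_force: 0.0
```

```bash
python3 go.py 507.7 249 105 0
```

```text
t 30.95 pos [506.9 246.9 231.3] yawY -0.02 grip 0.7006332714023666 0.0 F [ 1.  -0.5 -0.1]
travel [0.0024 0.001  0.1263] turn [-0.07  0.13 -0.02]
```

Request:
{"name": "step_arm", "arguments": {"commands": [{"travel": [0.001,0.001,0.02],"turn": [0,0,0]},{"travel": [0.001,0.001,0.065],"turn": [0,0,0]},{"travel": [0.001,0.001,0.105],"turn": [0,0,0]},{"travel": [0.001,0.001,0.126],"turn": [0,0,0]},{"travel": [0.001,0.001,0.126],"turn": [0,0,0]}]}}

```text
time: 31.45
position: [0.5059, 0.2458, 0.1032]
tool_rot: [-2.224, -2.218, 0.011]
ft_force: [0.2, -0.2, -0.0]
grip_width: 0.7
grip_force: 0.0
```

Request:
{"name": "step_arm", "arguments": {"commands": [{"travel": [0,0,0],"turn": [0,0,0]},{"travel": [0,0,0],"turn": [0,0,0]},{"travel": [0,0,0],"turn": [0,0,0]},{"travel": [0,0,0],"turn": [0,0,0]},{"travel": [0,0,0],"turn": [0,0,0]}], "gripper": 0, "force": 20}}

```text
time: 31.95
position: [0.5082, 0.2503, 0.1071]
tool_rot: [2.22, 2.223, 0.002]
ft_force: [0.1, -0.8, -0.5]
grip_width: 0.328
grip_force: 0.0
```

Request:
{"name": "step_arm", "arguments": {"commands": [{"travel": [0,0,0],"turn": [0,0,0]},{"travel": [0,0,0],"turn": [0,0,0]},{"travel": [0,0,0],"turn": [0,0,0]},{"travel": [0,0,0],"turn": [0,0,0]},{"travel": [0,0,0],"turn": [0,0,0]}]}}

```text
time: 32.45
position: [0.508, 0.2502, 0.1066]
tool_rot: [-2.22, -2.223, -0.001]
ft_force: [-2.3, 0.5, 2.9]
grip_width: 0.227
grip_force: 20.0
```

```bash
python3 go.py 457.5 -191 213 0
```

```text
t 32.45 pos [508.  250.2 106.6] yawY 0.08 grip 0.22731951772040979 19.9977732100524 F [-2.3  0.5  2.9]
travel [-0.4411 -0.051  -0.1065] turn [ 0.01 -0.02  0.08]
```

Request:
{"name": "step_arm", "arguments": {"commands": [{"travel": [0,0,-0.02],"turn": [0,0,0]},{"travel": [0,0,-0.05],"turn": [0,0,0]},{"travel": [0,0,-0.08],"turn": [0,0,0]},{"travel": [-0.01,-0.001,-0.1],"turn": [0,0,0]},{"travel": [-0.04,-0.005,-0.1],"turn": [0,0,0]}]}}

```text
time: 32.95
position: [0.5041, 0.2135, 0.2087]
tool_rot: [2.214, 2.228, 0.009]
ft_force: [0.8, -0.1, -3.9]
grip_width: 0.231
grip_force: 20.0
```

Request:
{"name": "step_arm", "arguments": {"commands": [{"travel": [-0.045,-0.005,0],"turn": [0,0,0]},{"travel": [-0.09,-0.011,0],"turn": [0,0,0]},{"travel": [-0.135,-0.016,0],"turn": [0,0,0]},{"travel": [-0.18,-0.021,0],"turn": [0,0,0]},{"travel": [-0.225,-0.026,0],"turn": [0,0,0]}]}}

```text
time: 33.45
position: [0.4762, -0.0169, 0.2055]
tool_rot: [-2.219, -2.222, 0.001]
ft_force: [0.7, -0.4, -1.4]
grip_width: 0.228
grip_force: 20.0
```

Request:
{"name": "step_arm", "arguments": {"commands": [{"travel": [-0.045,-0.005,0],"turn": [0,0,0]},{"travel": [-0.09,-0.01,0],"turn": [0,0,0]},{"travel": [-0.135,-0.015,0],"turn": [0,0,0]},{"travel": [-0.165,-0.018,0],"turn": [0,0,0]},{"travel": [-0.175,-0.0195,0],"turn": [0,0,0]}]}}

```text
time: 33.95
position: [0.4563, -0.1943, 0.2059]
tool_rot: [2.227, 2.216, -0.002]
ft_force: [-0.0, -0.2, -3.4]
grip_width: 0.226
grip_force: 20.0
```

Request:
{"name": "step_arm", "arguments": {"commands": [{"travel": [0,0,0.01],"turn": [0,0,0]},{"travel": [0,0,0.03],"turn": [0,0,0]},{"travel": [0,0,0.05],"turn": [0,0,0]},{"travel": [0,0,0.06],"turn": [0,0,0]},{"travel": [0,0,0.06],"turn": [0,0,0]}]}}

```text
time: 34.45
position: [0.4568, -0.1881, 0.1443]
tool_rot: [-2.215, -2.223, 0.004]
ft_force: [0.5, -0.1, -1.9]
grip_width: 0.227
grip_force: 20.0
```

Request:
{"name": "step_arm", "arguments": {"commands": [{"travel": [0,0,0],"turn": [0,0,0]},{"travel": [0,0,0],"turn": [0,0,0]},{"travel": [0,0,0],"turn": [0,0,0]}]}}

```text
time: 34.75
position: [0.4586, -0.1901, 0.1471]
tool_rot: [2.219, 2.222, 0.002]
ft_force: [0.7, 0.3, -3.0]
grip_width: 0.227
grip_force: 20.0
```

```bash
python3 go.py 457.5 -189.8 114.4 0
```

```text
t 34.75 pos [ 458.6 -190.1  147.1] yawY 0.09 grip 0.22695905260177618 19.99878457048908 F [ 0.7  0.3 -3. ]
travel [ 0.0003 -0.0012  0.0327] turn [ 0.1  -0.01  0.09]
```

Request:
{"name": "step_arm", "arguments": {"commands": [{"travel": [0,-0.001,0.01],"turn": [0,0,0]},{"travel": [0,-0.001,0.018],"turn": [0,0,0]},{"travel": [0,-0.001,0.024],"turn": [0,0,0]},{"travel": [0,-0.001,0.028],"turn": [0,0,0]},{"travel": [0,-0.001,0.028],"turn": [0,0,0]}]}}

```text
time: 35.25
position: [0.4564, -0.19, 0.1175]
tool_rot: [-2.22, -2.222, 0.002]
ft_force: [-0.3, 0.1, -2.7]
grip_width: 0.228
grip_force: 20.0
```

Request:
{"name": "step_arm", "arguments": {"commands": [{"travel": [0,0,0.001],"turn": [0,0,0]},{"travel": [0,0,0.002],"turn": [0,0,0]},{"travel": [0,0,0.002],"turn": [0,0,0]}]}}

```text
time: 35.55
position: [0.4571, -0.1901, 0.1164]
tool_rot: [2.22, 2.223, 0.0]
ft_force: [0.2, 0.6, -2.8]
grip_width: 0.231
grip_force: 20.0
```

```bash
python3 go.py 457.5 -189.8 114.4 0
```

```text
t 35.55 pos [ 457.1 -190.1  116.4] yawY 0.08 grip 0.2312185059588872 19.998817413579673 F [ 0.2  0.6 -2.8]
travel [0.0003 0.0004 0.002 ] turn [ 0.01 -0.    0.08]
```

Request:
{"name": "step_arm", "arguments": {"commands": [{"travel": [0,0,0.001],"turn": [0,0,0]},{"travel": [0,0,0.0015],"turn": [0,0,0]},{"travel": [0,0,0.002],"turn": [0,0,0]},{"travel": [0,0,0.0025],"turn": [0,0,0]},{"travel": [0,0,0.0025],"turn": [0,0,0]}]}}

```text
time: 36.05
position: [0.4572, -0.1901, 0.1146]
tool_rot: [-2.22, -2.223, -0.001]
ft_force: [-1.8, 1.6, 5.7]
grip_width: 0.228
grip_force: 20.0
```

```bash
python3 go.py 457.5 -189.8 114.4 0
```

```text
t 36.05 pos [ 457.2 -190.1  114.6] yawY 0.08 grip 0.2283543282704147 20.005661642644554 F [-1.8  1.6  5.7]
travel [0.0003 0.0003 0.0002] turn [ 0.01 -0.03  0.08]
```

Contact. Release, rise and back away toward the mat for a check.

Request:
{"name": "step_arm", "arguments": {"commands": [{"travel": [0,0,0],"turn": [0,0,0]},{"travel": [0,0,0],"turn": [0,0,0]},{"travel": [0,0,0],"turn": [0,0,0]},{"travel": [0,0,0],"turn": [0,0,0]},{"travel": [0,0,0],"turn": [0,0,0]}], "gripper": 0.7}}

```text
time: 36.55
position: [0.457, -0.1901, 0.1138]
tool_rot: [2.22, 2.223, 0.0]
ft_force: [0.0, -0.2, -0.5]
grip_width: 0.599
grip_force: 0.0
```

Request:
{"name": "step_arm", "arguments": {"commands": [{"travel": [0,0,-0.02],"turn": [0,0,0]},{"travel": [0,0,-0.06],"turn": [0,0,0]},{"travel": [0,0,-0.1],"turn": [0,0,0]},{"travel": [0,0,-0.12],"turn": [0,0,0]},{"travel": [0,0,-0.12],"turn": [0,0,0]}]}}

```text
time: 37.05
position: [0.4589, -0.1907, 0.2369]
tool_rot: [2.217, 2.22, 0.007]
ft_force: [-0.7, 0.1, -1.1]
grip_width: 0.7
grip_force: 0.0
```

Request:
{"name": "step_arm", "arguments": {"commands": [{"travel": [0.3,0.05,0],"turn": [0,0,0]},{"travel": [0.3,0.05,0],"turn": [0,0,0]},{"travel": [0.3,0.05,0],"turn": [0,0,0]},{"travel": [0.3,0.05,0],"turn": [0,0,0]},{"travel": [0.3,0.05,0],"turn": [0,0,0]}]}}

```text
time: 37.55
position: [0.4971, 0.0584, 0.2326]
tool_rot: [-2.219, -2.222, 0.001]
ft_force: [1.6, 0.1, 0.6]
grip_width: 0.704
grip_force: 0.0
```

Request:
{"name": "step_arm", "arguments": {"commands": [{"travel": [0.1,0.02,0],"turn": [0,0,0]},{"travel": [0.1,0.02,0],"turn": [0,0,0]},{"travel": [0.1,0.02,0],"turn": [0,0,0]},{"travel": [0.1,0.02,0],"turn": [0,0,0]},{"travel": [0.1,0.02,0],"turn": [0,0,0]}]}}

```text
time: 38.05
position: [0.5174, 0.1548, 0.2329]
tool_rot: [2.222, 2.221, -0.003]
ft_force: [0.4, -0.3, 0.4]
grip_width: 0.696
grip_force: 0.0
```

```bash
python3 - <<'E'
from h import *
out=[]
for n,box in (("top",(330,170,430,245)),("scene",(180,95,280,170))):
    x0,y0,x1,y1=box; new=ctrl.get_image(n)[:,:,::-1]; old=cv2.imread(f"pics/{n}0.png")
    out.append(np.hstack([cv2.resize(i[y0:y1,x0:x1],(400,300),interpolation=cv2.INTER_NEAREST) for i in(old,new)]))
    for lab,lo,hi in (("y",(20,130,90),(35,255,255)),("b",(98,120,70),(120,255,255))):
        for i in(old,new):
            m=cv2.inRange(cv2.cvtColor(i[y0:y1,x0:x1],cv2.COLOR_BGR2HSV),lo,hi); M=cv2.moments(m,True); print(n,lab,M["m00"],round(M["m10"]/M["m00"],2),round(M["m01"]/M["m00"],2))
cv2.imwrite("pics/end.png",np.vstack(out)); print(ctrl.get_state()["qd"].round(3))
E
```

```text
top y 589.0 38.1 44.36
top y 595.0 38.27 44.18
top b 506.0 69.66 41.0
top b 520.0 69.67 40.59
scene y 459.0 68.53 47.31
scene y 470.0 68.65 47.37
scene b 278.0 53.92 28.94
scene b 328.0 53.58 31.86
[ 0.002 -0.007 -0.003 -0.006 -0.003  0.002 -0.   ]
```

View pics/end.png

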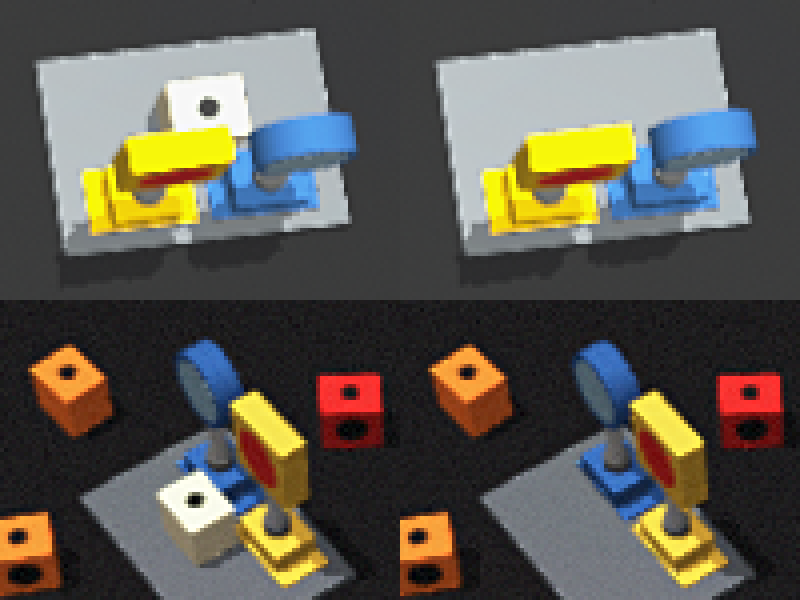

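Old (left) and new (right) views coincide: the lens (ring at (605,380)) and the filter (frame at (668,450)) stand on their plates as before.

```bash
python3 -c "
from bench import ctrl
print(ctrl.close_job())"
```

```text
the job is handed in; nothing more can be done
None
```

The job is handed in at about 38 s of the 125 s allowed: by the final pictures the detector sits centred on the green seat and the lens and filter are back on their plates as before; no verdict came back.

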